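Pack the jam jars into the bolted tray carrier

ROBOT

A 6-joint arm with a two-finger parallel gripper is mounted at the origin on a cart in front of the work surface, level with it; the furniture and walls round the work are solid. World frame = base frame: x ahead of the robot, y to its left, z up, the work surface at z = 0. Lengths are in m, angles in rad, forces in N, time in s.
With the tool pointing down it reaches from about 0.35 to 0.775 m from the base axis. Payload 7.3 kg.
Tool frame: the origin (TCP) lies at the very end of the fingers, on their centre line; the grasp point (between the pads) lies 19 mm behind it; z points along the fingers, y is the line along which they close (so a half turn about z gives the same grasp; the last joint's range is limited). The gripper opens to 92 mm and grips with 3 to 60 N. Pads are 19 mm wide; open, the fingers measure 130 mm over their backs; the gripper's body (75 mm by 190 mm) begins 47 mm behind the grasp point.
Start: joints at [1.028, 0.342, 1.524, -0, 1.275, -0.146], TCP at [0.203, 0.484, 0.227] pointing down, gripper open.
Joint ranges: [-2.53, 2.53], [-0.77, 2.02], [0.04, 2.7], [-1, 4.14], [0.28, 2.66], [-3.11, 3.11]. Speed limits (rad/s): [2.57, 2.57, 3.14, 3.14, 3.14, 3.14].

INTERFACE

Orientations are given as [roll, pitch, yaw] about the fixed x, y, z axes, in that order (R = Rz(yaw) Ry(pitch) Rx(roll)).
In Python, from cell import observe, read_camera, get_calibration, hand_in, search_frame gives the robot as it stands.
- The arm moves only by the tool step_arm, never from a script. Its argument "commands" is a list of rows, each an object with "translation": the shift along the tool's x, y, z in mm, a list of three; "roll": the turn about the tool's z in rad. In form: [{"translation": [x, y, z], "roll": roll}, ...]. A call has 1 to 20 rows; each row shifts and turns the commanded pose from where the row before left it, along the tool's axes as they then stand; what a row does not reach is not made up. A row lasts 1/12 s, in which the tool goes at most 41.7 mm and 7.16 degrees, less where a joint would pass 70% of its speed; a pose out of reach is approached as far as the arm can. A call is refused whole if a number of a shift passes 41.7 or a number of a turn 0.125, either way. A call with a gripper value outside its range is refused whole. "fingers" is the opening, from 0 (shut) to 1 (fully open), set as the call begins (left out, the last holds). The fingers move at their own pace and stop on an object; "grip_force" is the grip in N (left out, the last holds). Time passes only in rows, so rows that do not move let the fingers close. It gives the time, the measured TCP pose, the force, the opening and the grip force at its end, in the units of the state.
- observe(): the state, without advancing time (a new reading comes with each control period).
- read_camera(name): name is "side" or "top" or "wrist"; returns the picture (400x640x3 uint8, red, green, blue); there is no depth.
- get_calibration(name): a dict with "camera_matrix" (3x3 intrinsics, pixels), "world_from_camera" (4x4, takes a point from camera to world coordinates). Camera axes: x right, y up, looking along -z (the intrinsics and any distortion apply to the point x, -y, -z); pixel columns grow to the right and rows downward; lengths in m; the calibration is good to about 2 mm. The wrist camera is an equidistant fisheye: a pixel r from the principal point sees the ray r / f radians off the axis. A picture is of the moment at which its call begins: read the wrist's pose just before it. get_calibration takes no time and is no camera call; for the wrist camera it gives the pose at the moment of the call.
- hand_in(): hands the job in; it is judged then, once.
Trained networks look in the newest picture that a camera, given by its name, has taken for a name from the list of things; names that differ only in an ending like _2 or _b are one class to them, and where a whole thing is asked for, a point or a joint stands for the part that bears it (a point fixed in the world has none). Each returns a list of dicts, best first, with "confidence" (0 to 1); they miss things now and then, are a little off and sometimes report something else, mostly with a low value. They report only what shows in the picture. A call takes as long as a camera call.
- search_frame(camera, name): "at" ([x, y, z] in m, in world coordinates, good to about 4 mm: the middle of the surface that is visible of it).
The state is a dict: "time": time; "qpos": joint angles; "qvel": joint speeds; "joint_efforts": joint torques, N m; "tool_pos": TCP position; "tool_rot": TCP orientation; "contact_force": force on the tool from outside, world axes, zero at the start; "torque": the same for the moment, N m; "opening": finger opening in m; "grip_force": force on a finger pad.
Only numpy, scipy, OpenCV 4.12 (cv2) and the standard library are available. Lean on these libraries where they do the work, as an engineer would, in place of code of your own. Each camera call takes 0.05 s, during which the arm holds its last target. There are 200 camera calls.

TASK

Get the jam jars ready for delivery: stand every jar that is on the counter upright on the metal tray while the tray is outside the carrier, and free the carrier's mouth by lifting its steel bolt over the little ridge and sliding it fully aside to the right. Then slide the loaded tray all the way into the carrier until it meets the back, and lock it in by bringing the bolt back over the ridge and letting it drop fully down in its closed place in front of the tray. Leave the other things on the counter alone.

Things in the scene. Friction and masses are not known exactly. Their poses are not given: they have to be found in the camera images.
- jar0_mid (a point): Amber jam jar with steel lid and paper label, upright cylinder 55 mm in diameter, 50 mm high, about 0.12 kg; one of three or four alike. Starts on the counter. This point is its centre, half-way up; its z axis is the jar's axis.
- jar1_mid (a point): Amber jam jar with steel lid and paper label, upright cylinder 55 mm in diameter, 50 mm high, about 0.12 kg; one of three or four alike. Starts on the counter. This point is its centre, half-way up; its z axis is the jar's axis.
- jar2_mid (a point): Amber jam jar with steel lid and paper label, upright cylinder 55 mm in diameter, 50 mm high, about 0.12 kg; one of three or four alike. Starts on the counter. This point is its centre, half-way up; its z axis is the jar's axis.
- jar3_mid (a point): Amber jam jar with steel lid and paper label, upright cylinder 55 mm in diameter, 50 mm high, about 0.12 kg; one of three or four alike. Starts on the counter. This point is its centre, half-way up; its z axis is the jar's axis.
- tray_mid (a point): Loose aluminium tray, about 0.4 kg, flat on the counter before the carrier at the start. This point is the centre of its floor's upper face, 4 mm above the counter. x points to the leading end, which enters the carrier first; z up. Floor inside 122 (x) by 142 mm (y), room for four jars two by two, e.g. at x = +-30, y = +-39.5 mm.
- tray: The same tray; origin: centre of its underside, 4 mm below tray_mid, same axes. Outside 128 mm long (x), 148 mm wide (y), the leading 10 mm tapered in by 5 mm a side. Rims on three sides 12 mm high, an upright panel at the -x end 30 mm high (from the counter).
- tray_handle (a point): Tray's handle: black upright fin outside the middle of the -x panel: 10 mm thick (tray y), 26 mm long (x, 64 to 90 mm behind tray_mid), top 71 mm over the counter. This point is its centre lengthwise, 16 mm below its top, 77 mm behind tray_mid. Axes as the tray's. By it the tray is pushed, pulled and turned, sliding on the counter.
- carrier_home (a point): Where tray_mid lies when the tray is fully home, its leading edge against the carrier's back. x points from the mouth into the carrier: the tray enters along +x, its axes parallel to these.
- carrier: Plywood carrier fixed on the counter, no floor. Origin 2 mm further along x than carrier_home, axes the same. Walls 155 mm apart, 10 mm thick, from 66 mm before the origin to the back. Runner lips on the walls 16 mm over the counter reach 8 mm in over the tray's rims. Clear roof from 43 mm before the origin to the back, 79 to 83 mm over the counter. Bolt at the -y side of the mouth.
- bolt_knob (a point): Steel bolt's upright round knob, 16 mm in diameter, 28 to 70 mm over the counter, then a 24 mm collar up to 76 mm. This point is on its axis, at 52 mm when down. Closed: 100 mm before carrier_home (carrier x), 60 mm to its -y side. Axes as the carrier's. Its bar, 15 to 27 mm up, covers 45 to 85 mm to the -y side of the mouth's middle when closed, just before the home tray's panel.
- bolt (a joint): Bolt's sideways travel in m: 0 closed, 0.038 fully open (moved to carrier -y), then clear of the tray. Unless lifted, a ridge stops it about 4 mm from closed, or at about 0.020 when coming from open. Little friction; it stays where left.
- bolt_lift (a joint): Bolt's height in m: 0 fully down, 0.022 fully lifted. The ridge is passed when it is lifted more than about 10 mm (14 mm or more is safe); it falls by its own weight (0.22 kg).
- brush: Bystander: pastry brush, 205 mm long, 34 mm wide, 12 mm high, lying near the counter's front edge before the jars. Origin: centre of its underside. Leave alone.
- pad: Bystander: order pad, 130 x 85 x 16 mm, on the counter left of the jars. Origin: centre of its underside. Leave alone.
- acrylic_case: Clear closed display case, fixed, 168 mm deep (x) by 220 mm wide (y), top 115 mm over the counter (small knob on it to 132 mm), behind the right-hand jars and left of the carrier. Origin: centre of its underside. Keep clear of it. Also keep clear of a glass screen, 0.55 m high, that runs left along y from a point 360 mm left of this origin, its face 130 mm nearer the robot than this origin.

How it is judged:
By the outcome, as a careful person would: the job done as asked, in the order asked, and still so for the second after the job is handed in, with the robot touching nothing.
Of jar0, jar1, jar2, jar3 only 3 to 4 are there at a start; the rules pass over those that are not, and their reading is None.
At some moment in a run one of jar0, jar1, jar2, jar3 may be knocked a few centimetres aside while the robot is not near it.
Once in a run the grip may slacken for a moment while it holds something.
It also fails if it takes over 208 s, if anything falls off the work surface, if the arm or the gripper's body presses on something with over 40 N, if the wrist force passes 120 N, or if a joint passes its speed limit or range.

## Working session

There is one attempt and no reset: what is moved stays moved. The work goes in short steps, Python scripts to look and compute and a tool call to move; the robot and the scene stay as the last step left them, time stands still between calls to the robot, and variables do not carry over. Pictures are saved under pics/ and viewed, at most 14 in all, crops included, and the job is handed in when it is done.

Besides the shell and the picture viewer there is one more tool, called after "Emit:" as a command line: name --argument value ..., lists and objects as JSON in quotes. step_arm: Moves the arm, as the interface text tells. Its arguments: {"type":"object","properties":{"commands":{"type":"array"},"fingers":{"type":"number"},"grip_force":{"type":"number"}},"required":["commands"]}

```bash
ls; mkdir -p pics; python3 - <<'E'
from cell import *
import cv2
s=observe();print({k:s[k] for k in('time','tool_pos','tool_rot','opening')})
for c in('top','side'):
    im=read_camera(c);cv2.imwrite(f'pics/{c}0.png',im[:,:,::-1])
    for n in('jar0_mid','tray_handle','tray','bolt_knob','carrier','acrylic_case','brush','pad'):
        print(c,n,[(round(d['confidence'],2),[round(float(v),3) for v in d['at']]) for d in search_frame(c,n)][:6])
    k=get_calibration(c);print(k)
E
```

```text
pics
{'time': 0.0, 'tool_pos': array([0.20263798, 0.48388808, 0.22604724]), 'tool_rot': array([-3.14008763e+00, -2.45465315e-04,  2.74482456e+00]), 'opening': 0.09176056345108355}
top jar0_mid []
top tray_handle [(0.67, [0.429, -0.315, 0.007])]
top tray [(0.79, [0.434, -0.311, 0.005]), (0.6, [0.555, -0.354, 0.035])]
top bolt_knob [(0.51, [0.555, -0.349, 0.036])]
top carrier [(0.84, [0.663, -0.308, 0.087])]
top acrylic_case []
top brush [(0.72, [0.385, 0.025, 0.013]), (0.32, [0.434, -0.303, 0.002])]
top pad [(0.7, [0.412, 0.359, 0.01]), (0.51, [0.661, -0.309, 0.085])]
{'camera_matrix': array([[378.54981564,   0.        , 319.85838909],
       [  0.        , 378.54981564, 197.96610798],
       [  0.        ,   0.        ,   1.        ]]), 'world_from_camera': array([[-0.01368246,  0.99298985, -0.11740504,  0.37667672],
       [-0.99945426, -0.01005109,  0.03146682,  0.01237046],
       [ 0.03006619,  0.11777151,  0.99258546,  1.0608601 ],
       [ 0.        ,  0.        ,  0.        ,  1.        ]])}
side jar0_mid [(0.3, [0.425, -0.32, 0.005]), (0.16, [0.413, 0.34, 0.017])]
side tray_handle [(0.65, [0.427, -0.319, 0.005]), (0.48, [0.557, -0.36, 0.031])]
side tray [(0.79, [0.425, -0.319, 0.003]), (0.38, [0.561, -0.363, 0.028])]
side bolt_knob [(0.8, [0.561, -0.362, 0.03])]
side carrier [(0.67, [0.656, -0.359, 0.083])]
side acrylic_case [(0.28, [0.559, -0.364, 0.033]), (0.21, [0.383, 0.013, 0.012])]
side brush [(0.73, [0.66, -0.355, 0.083])]
side pad [(0.77, [0.414, 0.341, 0.015])]
{'camera_matrix': array([[465.78741867,   0.        , 314.03081971],
       [  0.        , 465.78741867, 201.78352148],
       [  0.        ,   0.        ,   1.        ]]), 'world_from_camera': array([[ 0.99607552, -0.05918732,  0.06580589,  0.58722359],
       [ 0.08845932,  0.64124623, -0.76221927, -0.90803652],
       [ 0.00291594,  0.76504911,  0.64396534,  0.83951186],
       [ 0.        ,  0.        ,  0.        ,  1.        ]])}
```

View pics/top0.png

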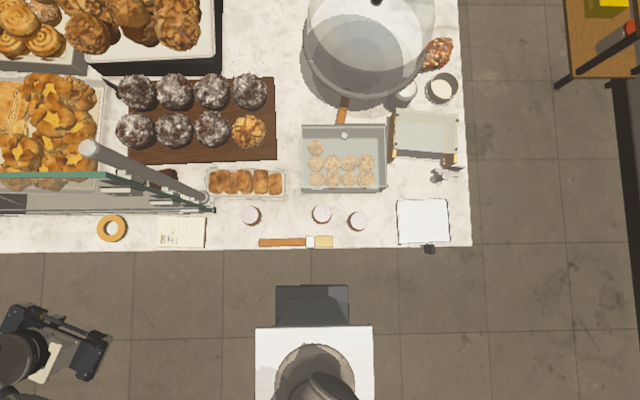

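View pics/side0.png

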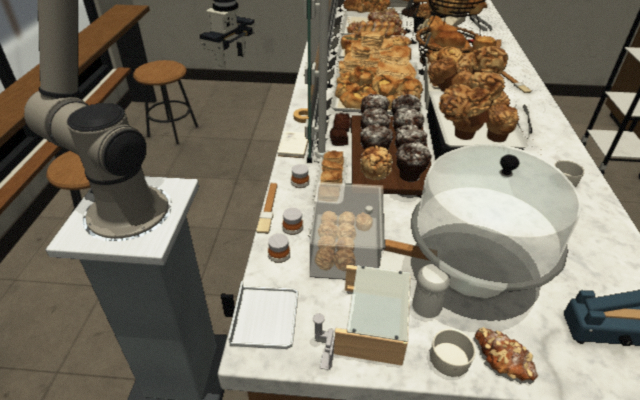

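```bash
cat > h.py <<'E'
import numpy as np, cv2
from cell import *
def ray(cam,u,v,k=None):
    k=k or get_calibration(cam);K=np.array(k['camera_matrix']);T=np.array(k['world_from_camera'])
    a=np.array([(u-K[0,2])/K[0,0],(v-K[1,2])/K[1,1]])
    if cam=='wrist':
        r=np.hypot(*a);d=np.array([a[0]/r*np.sin(r),a[1]/r*np.sin(r),np.cos(r)]) if r>1e-9 else np.array([0,0,1.])
    else: d=np.array([a[0],a[1],1.])
    return T[:3,3],T[:3,:3]@np.array([d[0],-d[1],-d[2]])
def plane(cam,u,v,z,k=None):
    o,d=ray(cam,u,v,k);return np.round((o+d*(z-o[2])/d[2]),4)
def goto(p,yaw,pr=True):
    "world shift to p (TCP) expressed in present tool axes, mm; and roll"
    s=observe();y=s['tool_rot'][2];d=(np.array(p)-s['tool_pos'])*1000
    t=[np.cos(y)*d[0]+np.sin(y)*d[1],np.sin(y)*d[0]-np.cos(y)*d[1],-d[2]]
    r=-(yaw-y);r=(r+np.pi)%(2*np.pi)-np.pi
    print('tool shift mm',np.round(t,1),'roll',round(r,3),'rows>=',int(np.ceil(max(max(map(abs,t))/41.7,abs(r)/.125))))
E
python3 - <<'E'
from h import *
for c,P in {'top':[(251,211,.05),(322,210,.05),(357,217,.05),(400,199,.012),(448,200,.012),(449,242,.03),(399,244,.03),(430,247,.071),(436,173,.076),(303,124,.115),(386,124,.115),(386,190,.115),(303,190,.115),(215,210,0),(391,109,.083),(395,155,.083),(457,160,.083),(259,244,.012),(332,242,.012)],'side':[(299,169,.05),(292,211,.05),(278,238,.05),(319,318,.076),(244,287,.012),(298,289,.012),(231,344,.012),(292,347,.012)]}.items():
    for u,v,z in P: print(c,u,v,plane(c,u,v,z))
a=cv2.imread('pics/top0.png')[100:260,380:480];b=cv2.imread('pics/side0.png')[260:380,220:420]
a=cv2.resize(a,None,fx=2.5,fy=2.5,interpolation=3);b=cv2.resize(b,None,fx=2.5,fy=2.5,interpolation=3)
o=np.zeros((400,760,3),np.uint8);o[:400,:250]=a;o[:300,255:755]=b;cv2.imwrite('pics/z.png',o)
E
```

```text
top 251 211 [0.4631 0.1644 0.05  ]
top 322 210 [ 0.4637 -0.025   0.05  ]
top 357 217 [ 0.4438 -0.1186  0.05  ]
top 400 199 [ 0.4955 -0.246   0.012 ]
top 448 200 [ 0.4913 -0.3821  0.012 ]
top 449 242 [ 0.3738 -0.3719  0.03  ]
top 399 244 [ 0.3703 -0.2341  0.03  ]
top 430 247 [ 0.3616 -0.3056  0.071 ]
top 436 173 [ 0.5571 -0.3296  0.076 ]
top 303 124 [0.6807 0.0232 0.115 ]
top 386 124 [ 0.6798 -0.1917  0.115 ]
top 386 190 [ 0.5072 -0.1858  0.115 ]
top 303 190 [0.5092 0.0246 0.115 ]
top 215 210 [0.4713 0.2718 0.    ]
top 391 109 [ 0.7316 -0.2136  0.083 ]
top 395 155 [ 0.6051 -0.2197  0.083 ]
top 457 160 [ 0.5905 -0.3854  0.083 ]
top 259 244 [0.3755 0.1476 0.012 ]
top 332 242 [ 0.3782 -0.0527  0.012 ]
side 299 169 [0.4506 0.1681 0.05  ]
side 292 211 [ 0.4534 -0.0154  0.05  ]
side 278 238 [ 0.4321 -0.1165  0.05  ]
side 319 318 [ 0.5503 -0.3564  0.076 ]
side 244 287 [ 0.3712 -0.2417  0.012 ]
side 298 289 [ 0.4937 -0.2363  0.012 ]
side 231 344 [ 0.3749 -0.3891  0.012 ]
side 292 347 [ 0.4987 -0.3848  0.012 ]
```

View pics/z.png

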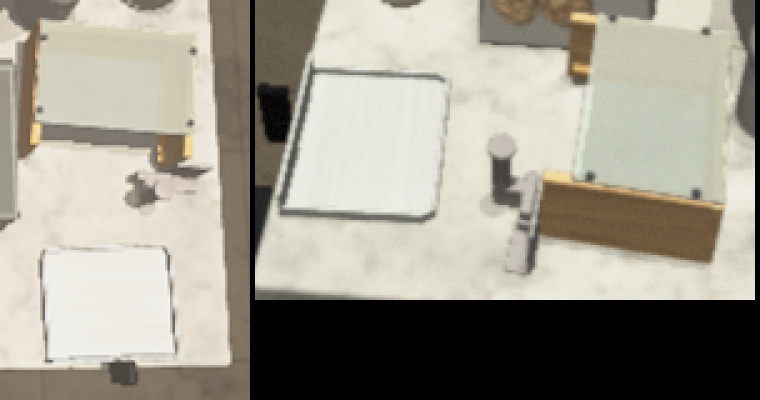

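```bash
sed -i 's/def goto.*/def goto(p,yaw,first=True):/; s/s=observe();y=s\[.tool_rot.\]\[2\];d=/s=observe();y0=s["tool_rot"][2];y=yaw if first else y0;d=/; s/r=-(yaw-y);/r=-(yaw-y0);/' h.py; python3 -c "
from h import *
goto([.44,.165,.2],-2.62)
k=get_calibration('wrist');s=observe();print(k,s['tool_pos'])"
```

```text
tool shift mm [ -46.5 -394.9   26.8] roll -0.918 rows>= 10
{'camera_matrix': array([[309.70691629,   0.        , 320.51242868],
       [  0.        , 309.70691629, 195.66013079],
       [  0.        ,   0.        ,   1.        ]]), 'world_from_camera': array([[ 3.86940720e-01, -8.93065354e-01, -2.29589094e-01,
         1.40428721e-01],
       [ 9.22104130e-01,  3.75004172e-01,  9.53721365e-02,
         5.10942351e-01],
       [ 9.23317306e-04, -2.48608415e-01,  9.68603636e-01,
         3.85318876e-01],
       [ 0.00000000e+00,  0.00000000e+00,  0.00000000e+00,
         1.00000000e+00]])} [0.20290166 0.48422418 0.22675989]
```

Emit:
step_arm --commands '[{"translation":[0,0,0],"roll":-0.115},{"translation":[0,0,0],"roll":-0.115},{"translation":[0,0,0],"roll":-0.115},{"translation":[0,0,0],"roll":-0.115},{"translation":[0,0,0],"roll":-0.115},{"translation":[0,0,0],"roll":-0.115},{"translation":[0,0,0],"roll":-0.115},{"translation":[0,0,0],"roll":-0.115},{"translation":[-4,-36,2],"roll":0},{"translation":[-4,-36,2],"roll":0},{"translation":[-4,-36,2],"roll":0},{"translation":[-4,-36,2],"roll":0},{"translation":[-4,-36,3],"roll":0},{"translation":[-4,-36,3],"roll":0},{"translation":[-4,-36,3],"roll":0},{"translation":[-4,-36,3],"roll":0},{"translation":[-4,-36,3],"roll":0},{"translation":[-5,-36,3],"roll":0},{"translation":[-5,-35,1],"roll":0},{"translation":[0,0,0],"roll":0}]' --fingers 1

```text
time: 2.57
tool_pos: [0.4435, 0.1608, 0.1996]
tool_rot: [-3.139, 0.001, -2.623]
contact_force: [-0.1, 0.4, 0.5]
opening: 0.0919
grip_force: 0.0
```

```bash
python3 - <<'E'
from h import *
k=get_calibration('wrist');im=read_camera('wrist');cv2.imwrite('pics/w1.png',im[:,:,::-1])
np.save('w1.npy',k,allow_pickle=True)
s=observe();print(s['time'],s['tool_pos'],s['tool_rot'])
for n in('jar0_mid','tray_handle','tray','bolt_knob','brush'):
    print(n,[(round(d['confidence'],2),[round(float(v),3) for v in d['at']]) for d in search_frame('wrist',n)][:6])
E
```

```text
2.6167 [0.44172238 0.16281916 0.19954323] [-3.14123846e+00  2.27613891e-04 -2.62315433e+00]
jar0_mid []
tray_handle [(0.8, [0.443, -0.297, 0.004])]
tray [(0.79, [0.437, -0.292, 0.006])]
bolt_knob [(0.8, [0.558, -0.346, 0.026])]
brush [(0.87, [0.382, 0.04, 0.011])]
```

View pics/w1.png

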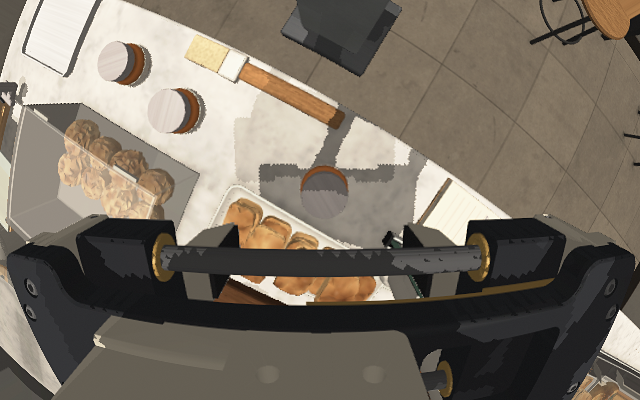

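```bash
python3 - <<'E'
from h import *
k=np.load('w1.npy',allow_pickle=True).item()
for u,v in((324,194),(170,111),(119,63)):print(plane('wrist',u,v,.05,k))
p=plane('wrist',324,194,.05,k)
goto([p[0],p[1],.02],-2.62)
E
```

```text
[0.4505 0.1703 0.05  ]
[ 0.4523 -0.0174  0.05  ]
[ 0.4318 -0.1096  0.05  ]
tool shift mm [-11.8  -1.8 179.8] roll 0.003 rows>= 5
```

Emit:
step_arm --commands '[{"translation":[-11,-1,30],"roll":0},{"translation":[0,0,36],"roll":0},{"translation":[0,0,36],"roll":0},{"translation":[0,0,36],"roll":0},{"translation":[0,0,30],"roll":0},{"translation":[0,0,18],"roll":0},{"translation":[0,0,0],"roll":0},{"translation":[0,0,0],"roll":0}]'

```text
time: 3.53
tool_pos: [0.4494, 0.1705, 0.0135]
tool_rot: [3.141, -0.002, -2.617]
contact_force: [0.4, -0.2, 0.2]
opening: 0.0918
grip_force: 0.0
```

Emit:
step_arm --commands '[{"translation":[0,0,0],"roll":0},{"translation":[0,0,0],"roll":0},{"translation":[0,0,0],"roll":0},{"translation":[0,0,0],"roll":0},{"translation":[0,0,0],"roll":0},{"translation":[0,0,0],"roll":0},{"translation":[0,0,0],"roll":0},{"translation":[0,0,0],"roll":0},{"translation":[0,0,0],"roll":0},{"translation":[0,0,0],"roll":0},{"translation":[0,0,0],"roll":0},{"translation":[0,0,0],"roll":0}]' --fingers 0.3 --grip_force 25

```text
time: 4.53
tool_pos: [0.4504, 0.1697, 0.0141]
tool_rot: [-3.141, 0.001, -2.618]
contact_force: [-0.8, -0.4, 6.3]
opening: 0.0533
grip_force: 25.0
```

Emit:
step_arm --commands '[{"translation":[0,0,-20],"roll":0},{"translation":[0,0,-40],"roll":0},{"translation":[0,0,-40],"roll":0},{"translation":[0,0,-40],"roll":0},{"translation":[0,0,-35],"roll":0},{"translation":[0,0,0],"roll":0.105},{"translation":[0,0,0],"roll":0.105},{"translation":[0,0,0],"roll":0.105},{"translation":[0,0,0],"roll":0.105},{"translation":[0,0,0],"roll":0.105}]'

```text
time: 5.37
tool_pos: [0.4498, 0.1696, 0.1884]
tool_rot: [-3.142, -0.001, 3.135]
contact_force: [-0.2, -0.4, -1.0]
opening: 0.0531
grip_force: 25.0
```

```bash
python3 -c "
from h import *
s=observe();print(s['opening'],s['tool_pos'],s['tool_rot'])
goto([.42,-.31,.2],np.pi)"
```

```text
0.053121740007616054 [0.4497768  0.16960068 0.1884027 ] [-3.14150730e+00 -7.72508555e-04  3.13452784e+00]
tool shift mm [  29.8 -479.6  -11.6] roll -0.007 rows>= 12
```

Emit:
step_arm --commands '[{"translation":[2,-20,-1],"roll":0},{"translation":[2,-36,-1],"roll":0},{"translation":[2,-36,-1],"roll":0},{"translation":[2,-36,-1],"roll":0},{"translation":[2,-36,-1],"roll":0},{"translation":[2,-36,-1],"roll":0},{"translation":[2,-36,-1],"roll":0},{"translation":[2,-36,-1],"roll":0},{"translation":[2,-36,-1],"roll":0},{"translation":[2,-36,-1],"roll":0},{"translation":[2,-36,-1],"roll":0},{"translation":[2,-36,0],"roll":0},{"translation":[2,-36,0],"roll":0},{"translation":[2,-28,0],"roll":0},{"translation":[0,0,0],"roll":0},{"translation":[0,0,0],"roll":0}]'

```text
time: 6.7
tool_pos: [0.4206, -0.3112, 0.1988]
tool_rot: [3.14, -0.001, 3.137]
contact_force: [-0.5, -0.6, -1.0]
opening: 0.0534
grip_force: 25.0
```

```bash
cat > look.py <<'E'
import sys
from h import *
n=sys.argv[1]
k=get_calibration('wrist');im=read_camera('wrist');cv2.imwrite(f'pics/{n}.png',im[:,:,::-1])
np.save(n+'.npy',k,allow_pickle=True)
s=observe();print(s['time'],s['opening'],s['tool_pos'],s['tool_rot'])
for q in sys.argv[2:]:
    print(q,[(round(d['confidence'],2),[round(float(v),3) for v in d['at']]) for d in search_frame('wrist',q)][:6])
E
python3 look.py w2 jar0_mid tray tray_handle bolt_knob carrier
```

```text
6.75 0.05288260212745567 [ 0.42077699 -0.30993569  0.19896994] [ 3.13986561e+00 -1.06489427e-03  3.13858258e+00]
jar0_mid []
tray [(0.84, [0.409, -0.308, 0.005]), (0.67, [0.38, 0.006, 0.009])]
tray_handle [(0.88, [0.412, -0.313, 0.003]), (0.56, [0.382, 0.007, 0.012])]
bolt_knob [(0.39, [0.564, -0.375, 0.028])]
carrier [(0.65, [0.561, -0.383, 0.022])]
```

View pics/w2.png

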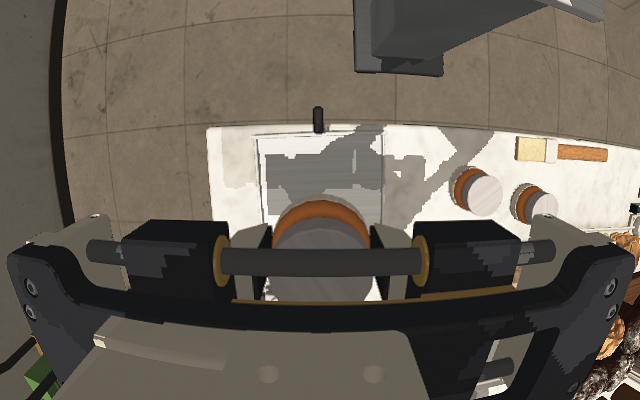

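```bash
python3 - <<'E'
from h import *
k=np.load('w2.npy',allow_pickle=True).item()
for u,v,z in((257,137,.03),(383,132,.03),(318,108,.071),(318,131,.071),(262,215,.012),(384,220,.012),(478,190,.05),(540,208,.05)):print(u,v,plane('wrist',u,v,z,k))
E
```

```text
257 137 [ 0.3719 -0.3772  0.03  ]
383 132 [ 0.3673 -0.2428  0.03  ]
318 108 [ 0.3438 -0.3117  0.071 ]
318 131 [ 0.3651 -0.3118  0.071 ]
262 215 [ 0.4648 -0.3792  0.012 ]
384 220 [ 0.472 -0.234  0.012]
478 190 [ 0.4263 -0.1335  0.05  ]
540 208 [ 0.4494 -0.0336  0.05  ]
```

Emit:
step_arm --commands '[{"translation":[0,0,0],"roll":0.12},{"translation":[0,0,0],"roll":0.12},{"translation":[0,0,0],"roll":0.12},{"translation":[0,0,0],"roll":0.12},{"translation":[0,0,0],"roll":0.12},{"translation":[0,0,0],"roll":0.12},{"translation":[0,0,0],"roll":0.12},{"translation":[0,0,0],"roll":0.12},{"translation":[0,0,0],"roll":0.12},{"translation":[0,0,0],"roll":0.12},{"translation":[0,0,0],"roll":0.12},{"translation":[0,0,0],"roll":0.12},{"translation":[0,0,0],"roll":0.11},{"translation":[0,0,0],"roll":0}]'

```text
time: 8.17
tool_pos: [0.4215, -0.3095, 0.1999]
tool_rot: [3.141, 0.0, 1.587]
contact_force: [-0.3, -0.4, -0.9]
opening: 0.0532
grip_force: 25.0
```

```bash
python3 -c "
from h import *
goto([.461,-.275,.022],np.pi/2+.035)"
```

```text
tool shift mm [ 33.1  40.6 177.9] roll -0.019 rows>= 5
```

Emit:
step_arm --commands '[{"translation":[17,20,0],"roll":0},{"translation":[16,20,20],"roll":0},{"translation":[0,0,40],"roll":0},{"translation":[0,0,40],"roll":0},{"translation":[0,0,35],"roll":0},{"translation":[0,0,25],"roll":0},{"translation":[0,0,12],"roll":0},{"translation":[0,0,6],"roll":0},{"translation":[0,0,2],"roll":0},{"translation":[0,0,1],"roll":0},{"translation":[0,0,0],"roll":0}]'

```text
time: 9.08
tool_pos: [0.4613, -0.2769, 0.0197]
tool_rot: [3.14, 0.001, 1.591]
contact_force: [0.2, -0.5, -0.4]
opening: 0.0532
grip_force: 25.0
```

Emit:
step_arm --commands '[{"translation":[0,0,1],"roll":0},{"translation":[0,0,0.7],"roll":0},{"translation":[0,0,0],"roll":0}]'

```text
time: 9.33
tool_pos: [0.4613, -0.277, 0.0182]
tool_rot: [3.14, 0.001, 1.59]
contact_force: [-0.5, 0.5, 3.7]
opening: 0.053
grip_force: 25.0
```

Emit:
step_arm --commands '[{"translation":[0,0,0],"roll":0},{"translation":[0,0,0],"roll":0},{"translation":[0,0,0],"roll":0},{"translation":[0,0,0],"roll":0},{"translation":[0,0,0],"roll":0},{"translation":[0,0,0],"roll":0},{"translation":[0,0,-15],"roll":0},{"translation":[0,0,-30],"roll":0},{"translation":[0,0,-40],"roll":0},{"translation":[0,0,-40],"roll":0},{"translation":[0,0,-40],"roll":0},{"translation":[0,0,-20],"roll":0},{"translation":[0,0,0],"roll":0}]' --fingers 0.85

```text
time: 10.42
tool_pos: [0.4626, -0.278, 0.2075]
tool_rot: [3.134, 0.006, 1.59]
contact_force: [-0.7, -0.9, 0.3]
opening: 0.078
grip_force: 0.0
```

```bash
python3 - <<'E'
from h import *
s=observe();print(s['tool_pos'],s['tool_rot'])
goto([.42,-.13,.2],np.pi/2-.7)
E
```

```text
[ 0.46261206 -0.27802114  0.20745689] [3.13382265 0.00642493 1.58989423]
tool shift mm [  85.8 -127.9    7.5] roll 0.719 rows>= 6
```

Emit:
step_arm --commands '[{"translation":[0,0,0],"roll":-0.12},{"translation":[0,0,0],"roll":-0.12},{"translation":[0,0,0],"roll":-0.12},{"translation":[0,0,0],"roll":-0.12},{"translation":[0,0,0],"roll":-0.12},{"translation":[0,0,0],"roll":-0.12},{"translation":[0,0,0],"roll":-0.12},{"translation":[0,0,0],"roll":-0.12},{"translation":[0,0,0],"roll":-0.12},{"translation":[0,0,0],"roll":-0.12},{"translation":[0,0,0],"roll":-0.12},{"translation":[0,0,0],"roll":-0.12},{"translation":[0,0,0],"roll":-0.11},{"translation":[10,33,0],"roll":0},{"translation":[10,33,0],"roll":0},{"translation":[10,33,0],"roll":0},{"translation":[10,33,0],"roll":0},{"translation":[10,33,0],"roll":0},{"translation":[0,0,0],"roll":0}]'

```text
time: 12.0
tool_pos: [0.408, -0.1065, 0.201]
tool_rot: [3.138, -0.004, -3.141]
contact_force: [0.2, 1.1, -0.7]
opening: 0.0783
grip_force: 0.0
```

```bash
python3 look.py w3 jar0_mid tray
```

```text
12.05 0.07848766619089981 [ 0.40954505 -0.10891442  0.20138772] [ 3.14042952e+00 -1.60436873e-03 -3.14008815e+00]
jar0_mid []
tray [(0.95, [0.404, -0.309, 0.005])]
```

View pics/w3.png

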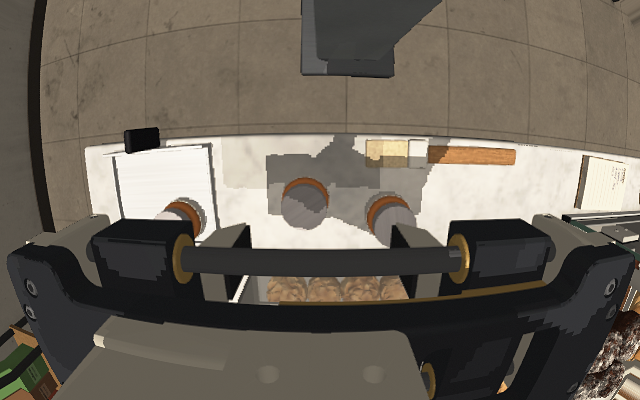

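```bash
python3 - <<'E'
from h import *
k=np.load('w3.npy',allow_pickle=True).item()
for u,v,z in((305,206,.05),(391,221,.05),(177,222,.054)):print(u,v,plane('wrist',u,v,z,k))
p=plane('wrist',305,206,.05,k); goto([p[0],p[1],.014],np.pi)
E
```

```text
305 206 [ 0.4305 -0.1209  0.05  ]
391 221 [ 0.4476 -0.0289  0.05  ]
177 222 [ 0.4488 -0.2662  0.054 ]
tool shift mm [-19.4  -9.4 187.7] roll -0.001 rows>= 5
```

Emit:
step_arm --commands '[{"translation":[-21,-9,10],"roll":0},{"translation":[0,0,40],"roll":0},{"translation":[0,0,40],"roll":0},{"translation":[0,0,40],"roll":0},{"translation":[0,0,36],"roll":0},{"translation":[0,0,21],"roll":0},{"translation":[0,0,0],"roll":0},{"translation":[0,0,0],"roll":0}]'

```text
time: 12.82
tool_pos: [0.4316, -0.1212, 0.0141]
tool_rot: [3.14, -0.002, 3.138]
contact_force: [-0.4, -0.5, 0.5]
opening: 0.0781
grip_force: 0.0
```

Emit:
step_arm --commands '[{"translation":[0,0,0],"roll":0},{"translation":[0,0,0],"roll":0},{"translation":[0,0,0],"roll":0},{"translation":[0,0,0],"roll":0},{"translation":[0,0,0],"roll":0},{"translation":[0,0,0],"roll":0},{"translation":[0,0,0],"roll":0},{"translation":[0,0,0],"roll":0},{"translation":[0,0,-10],"roll":0},{"translation":[0,0,-30],"roll":0},{"translation":[0,0,-40],"roll":0},{"translation":[0,0,-40],"roll":0},{"translation":[0,0,-40],"roll":0},{"translation":[0,0,-20],"roll":0},{"translation":[0,0,0],"roll":0}]' --fingers 0.3 --grip_force 30

```text
time: 14.07
tool_pos: [0.4342, -0.1213, 0.2]
tool_rot: [-3.137, 0.009, 3.14]
contact_force: [0.2, -0.1, -0.6]
opening: 0.0522
grip_force: 30.0
```

```bash
python3 - <<'E'
from h import *
s=observe();print(s['tool_pos'],s['tool_rot'],s['opening'])
goto([.462,-.344,.2],np.pi/2+.02)
E
```

```text
[ 0.4341528  -0.1213451   0.20002939] [-3.13739227  0.00917171  3.1401616 ] 0.05222826589191674
tool shift mm [-223.2   23.4    0. ] roll 1.549 rows>= 13
```

Emit:
step_arm --commands '[{"translation":[0,0,0],"roll":0.12},{"translation":[0,0,0],"roll":0.12},{"translation":[0,0,0],"roll":0.12},{"translation":[0,0,0],"roll":0.12},{"translation":[0,0,0],"roll":0.12},{"translation":[0,0,0],"roll":0.12},{"translation":[0,0,0],"roll":0.12},{"translation":[0,0,0],"roll":0.12},{"translation":[0,0,0],"roll":0.12},{"translation":[0,0,0],"roll":0.12},{"translation":[0,0,0],"roll":0.12},{"translation":[0,0,0],"roll":0.12},{"translation":[0,0,0],"roll":0.11},{"translation":[-37,4,0],"roll":0},{"translation":[-37,4,0],"roll":0},{"translation":[-37,4,0],"roll":0},{"translation":[-37,4,0],"roll":0},{"translation":[-37,4,0],"roll":0},{"translation":[-37,4,0],"roll":0},{"translation":[0,0,0],"roll":0}]'

```text
time: 15.73
tool_pos: [0.4597, -0.3477, 0.1931]
tool_rot: [-3.141, 0.002, 1.586]
contact_force: [-0.6, 0.3, -1.9]
opening: 0.0527
grip_force: 29.8
```

```bash
python3 - <<'E'
from h import *
s=observe();print(s['tool_pos'],s['tool_rot'],s['opening'])
goto([.462,-.344,.018],np.pi/2+.02)
E
```

```text
[ 0.45967499 -0.34773412  0.19308647] [-3.14092790e+00  1.75544595e-03  1.58575507e+00] 0.05270717584467912
tool shift mm [  3.7   2.4 175.1] roll -0.005 rows>= 5
```

Emit:
step_arm --commands '[{"translation":[4,2,10],"roll":0},{"translation":[0,0,36],"roll":0},{"translation":[0,0,40],"roll":0},{"translation":[0,0,40],"roll":0},{"translation":[0,0,25],"roll":0},{"translation":[0,0,14],"roll":0},{"translation":[0,0,6],"roll":0},{"translation":[0,0,0],"roll":0},{"translation":[0,0,0],"roll":0}]'

```text
time: 16.48
tool_pos: [0.4623, -0.337, 0.0242]
tool_rot: [3.141, -0.0, 1.591]
contact_force: [0.6, 0.3, -0.6]
opening: 0.0526
grip_force: 29.8
```

Emit:
step_arm --commands '[{"translation":[-6,0,0],"roll":0},{"translation":[0,0,3],"roll":0},{"translation":[0,0,2],"roll":0},{"translation":[0,0,1],"roll":0},{"translation":[0,0,0],"roll":0}]'

```text
time: 16.9
tool_pos: [0.4628, -0.3449, 0.02]
tool_rot: [3.139, 0.003, 1.59]
contact_force: [-1.1, 0.6, 10.1]
opening: 0.0526
grip_force: 30.0
```

Emit:
step_arm --commands '[{"translation":[0,0,0],"roll":0},{"translation":[0,0,0],"roll":0},{"translation":[0,0,0],"roll":0},{"translation":[0,0,0],"roll":0},{"translation":[0,0,0],"roll":0},{"translation":[0,0,0],"roll":0},{"translation":[0,0,-15],"roll":0},{"translation":[0,0,-30],"roll":0},{"translation":[0,0,-40],"roll":0},{"translation":[0,0,-40],"roll":0},{"translation":[0,0,-40],"roll":0},{"translation":[0,0,-20],"roll":0},{"translation":[0,0,0],"roll":0}]' --fingers 0.85

```text
time: 17.98
tool_pos: [0.464, -0.3456, 0.2088]
tool_rot: [3.134, 0.007, 1.59]
contact_force: [0.7, -0.3, 0.2]
opening: 0.0781
grip_force: 0.0
```

Emit:
step_arm --commands '[{"translation":[0,0,0],"roll":-0.12},{"translation":[0,0,0],"roll":-0.12},{"translation":[0,0,0],"roll":-0.12},{"translation":[0,0,0],"roll":-0.12},{"translation":[0,0,0],"roll":-0.12},{"translation":[0,0,0],"roll":-0.12},{"translation":[0,0,0],"roll":-0.12},{"translation":[0,0,0],"roll":-0.12},{"translation":[0,0,0],"roll":-0.12},{"translation":[0,0,0],"roll":-0.12},{"translation":[0,0,0],"roll":-0.12},{"translation":[0,0,0],"roll":-0.12},{"translation":[0,0,0],"roll":-0.11},{"translation":[0,0,0],"roll":0}]'

```text
time: 19.15
tool_pos: [0.4618, -0.3436, 0.2018]
tool_rot: [3.14, -0.001, -3.139]
contact_force: [0.1, 0.3, -0.8]
opening: 0.0783
grip_force: 0.0
```

```bash
python3 look.py w4 tray bolt_knob; python3 - <<'E'
from h import *
goto([.43,-.03,.2],np.pi)
E
```

```text
19.2 0.0779610413214334 [ 0.4618433  -0.34361033  0.2019583 ] [ 3.14028589e+00 -1.16491092e-03  3.13767096e+00]
tray [(0.64, [0.402, -0.312, 0.006])]
bolt_knob [(0.56, [0.556, -0.355, 0.077])]
tool shift mm [ 31.9 313.7   2.3] roll -0.005 rows>= 8
```

View pics/w4.png

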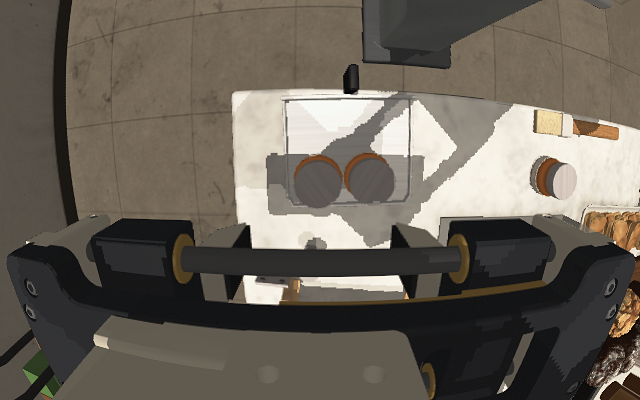

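Emit:
step_arm --commands '[{"translation":[4,35,0],"roll":0},{"translation":[4,35,0],"roll":0},{"translation":[4,35,0],"roll":0},{"translation":[4,35,0],"roll":0},{"translation":[4,35,0],"roll":0},{"translation":[4,35,0],"roll":0},{"translation":[4,35,0],"roll":0},{"translation":[4,35,0],"roll":0},{"translation":[0,35,0],"roll":0},{"translation":[0,0,0],"roll":0},{"translation":[0,0,0],"roll":0}]'

```text
time: 20.22
tool_pos: [0.4306, -0.0275, 0.2031]
tool_rot: [-3.141, 0.0, 3.142]
contact_force: [-0.7, -1.0, 0.6]
opening: 0.0781
grip_force: 0.0
```

```bash
python3 look.py w5 acrylic_case
```

```text
20.2667 0.0779434412739279 [ 0.43084743 -0.02868535  0.20307424] [-3.14114777e+00  4.06219162e-04  3.14012735e+00]
acrylic_case []
```

View pics/w5.png

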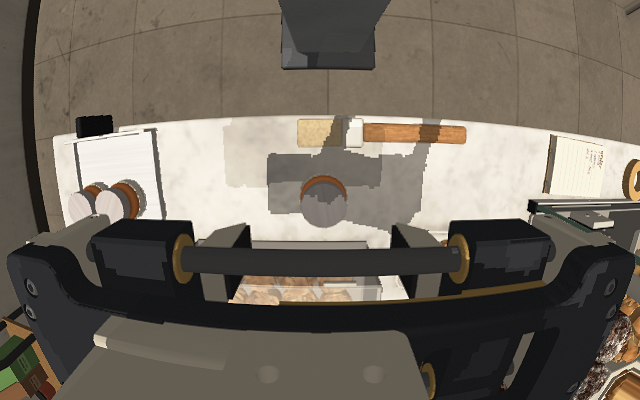

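```bash
python3 - <<'E'
from h import *
k=np.load('w5.npy',allow_pickle=True).item()
for u,v,z in((324,205,.05),(320,241,.115)):print(u,v,plane('wrist',u,v,z,k))
p=plane('wrist',324,205,.05,k); goto([p[0],p[1],.014],np.pi)
E
```

```text
324 205 [ 0.4533 -0.0227  0.05  ]
320 241 [ 0.4667 -0.0268  0.115 ]
tool shift mm [-22.4   6.7 189. ] roll -0.003 rows>= 5
```

Emit:
step_arm --commands '[{"translation":[-22,6,10],"roll":0},{"translation":[0,0,40],"roll":0},{"translation":[0,0,40],"roll":0},{"translation":[0,0,40],"roll":0},{"translation":[0,0,36],"roll":0},{"translation":[0,0,22],"roll":0},{"translation":[0,0,0],"roll":0},{"translation":[0,0,0],"roll":0}]'

```text
time: 20.98
tool_pos: [0.4524, -0.0241, 0.0144]
tool_rot: [3.141, -0.003, 3.137]
contact_force: [0.5, -0.6, 0.1]
opening: 0.0778
grip_force: 0.0
```

Emit:
step_arm --commands '[{"translation":[0,0,0],"roll":0},{"translation":[0,0,0],"roll":0},{"translation":[0,0,0],"roll":0},{"translation":[0,0,0],"roll":0},{"translation":[0,0,0],"roll":0},{"translation":[0,0,0],"roll":0},{"translation":[0,0,0],"roll":0},{"translation":[0,0,0],"roll":0},{"translation":[0,0,-10],"roll":0},{"translation":[0,0,-30],"roll":0},{"translation":[0,0,-40],"roll":0},{"translation":[0,0,-40],"roll":0},{"translation":[0,0,-40],"roll":0},{"translation":[0,0,-20],"roll":0},{"translation":[0,0,0],"roll":0}]' --fingers 0.3 --grip_force 30

```text
time: 22.23
tool_pos: [0.4551, -0.0232, 0.2]
tool_rot: [-3.14, 0.01, 3.14]
contact_force: [0.7, 0.3, -0.5]
opening: 0.0525
grip_force: 29.8
```

```bash
python3 - <<'E'
from h import *
s=observe();print(s['tool_pos'],s['tool_rot'],s['opening'])
goto([.401,-.311,.2],np.pi)
E
```

```text
[ 0.45508841 -0.02322826  0.19996428] [-3.13955354  0.00975677  3.14018512] 0.05252552046464215
tool shift mm [  54.1 -287.8   -0. ] roll -0.001 rows>= 7
```

Emit:
step_arm --commands '[{"translation":[7,-36,0],"roll":0},{"translation":[7,-36,0],"roll":0},{"translation":[7,-36,0],"roll":0},{"translation":[7,-36,0],"roll":0},{"translation":[7,-36,0],"roll":0},{"translation":[7,-36,0],"roll":0},{"translation":[6,-36,0],"roll":0},{"translation":[5,-36,0],"roll":0},{"translation":[0,0,0],"roll":0},{"translation":[0,0,30],"roll":0},{"translation":[0,0,36],"roll":0},{"translation":[0,0,36],"roll":0},{"translation":[0,0,0],"roll":0},{"translation":[0,0,0],"roll":0}]'

```text
time: 23.4
tool_pos: [0.398, -0.3093, 0.0913]
tool_rot: [3.137, -0.004, 3.14]
contact_force: [1.9, 0.3, -0.5]
opening: 0.0527
grip_force: 29.8
```

```bash
python3 - <<'E'
from h import *
s=observe();print(s['tool_pos'],s['tool_rot'],s['opening'])
goto([.402,-.311,.018],np.pi)
E
```

```text
[ 0.398034   -0.30928465  0.09128228] [ 3.13717076 -0.00403962  3.13990786] 0.052669834659067556
tool shift mm [-4.  -1.7 73.3] roll -0.002 rows>= 2
```

Emit:
step_arm --commands '[{"translation":[-2,-2,25],"roll":0},{"translation":[0,0,25],"roll":0},{"translation":[0,0,15],"roll":0},{"translation":[0,0,4],"roll":0},{"translation":[0,0,0],"roll":0},{"translation":[0,0,0],"roll":0}]'

```text
time: 23.9
tool_pos: [0.4022, -0.3136, 0.0258]
tool_rot: [-3.14, 0.002, 3.14]
contact_force: [-0.2, -0.4, -1.3]
opening: 0.0528
grip_force: 29.8
```

Emit:
step_arm --commands '[{"translation":[0,2,4],"roll":0},{"translation":[0,0,2],"roll":0},{"translation":[0,0,1],"roll":0},{"translation":[0,0,0],"roll":0}]'

```text
time: 24.23
tool_pos: [0.4022, -0.3114, 0.02]
tool_rot: [-3.139, 0.003, 3.14]
contact_force: [-4.2, 4.1, 19.6]
opening: 0.0528
grip_force: 30.0
```

Emit:
step_arm --commands '[{"translation":[0,0,0],"roll":0},{"translation":[0,0,0],"roll":0},{"translation":[0,0,0],"roll":0},{"translation":[0,0,0],"roll":0},{"translation":[0,0,0],"roll":0},{"translation":[0,0,0],"roll":0},{"translation":[0,0,-15],"roll":0},{"translation":[0,0,-30],"roll":0},{"translation":[0,0,-40],"roll":0},{"translation":[0,0,-40],"roll":0},{"translation":[0,0,-40],"roll":0},{"translation":[0,0,-20],"roll":0},{"translation":[-20,0,0],"roll":0},{"translation":[-40,0,0],"roll":0},{"translation":[-20,0,0],"roll":0},{"translation":[0,0,0],"roll":0},{"translation":[0,0,0],"roll":0}]' --fingers 0.85

```text
time: 25.65
tool_pos: [0.4814, -0.3105, 0.2012]
tool_rot: [3.141, -0.001, 3.141]
contact_force: [-0.9, 0.9, -0.2]
opening: 0.0778
grip_force: 0.0
```

```bash
python3 look.py w6 bolt_knob carrier
```

```text
25.7 0.07775456398589774 [ 0.48065446 -0.31058441  0.20127757] [ 3.14059405e+00 -1.56549279e-03  3.14049878e+00]
bolt_knob [(0.8, [0.542, -0.35, 0.048])]
carrier [(0.64, [0.595, -0.373, 0.042])]
```

View pics/w6.png

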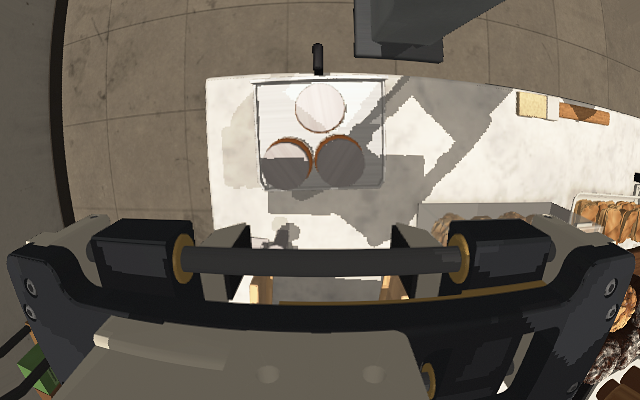

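```bash
python3 - <<'E'
from h import *
for n,L in {'w4':((315,242,.076),),'w6':((284,226,.076),(274,242,.076),(262,186,.012),(383,188,.012),(257,83,.03),(383,78,.03),(318,44,.071),(318,70,.071),(262,290,.05),(383,288,.05),(286,162,.054),(339,161,.054),(320,107,.054))}.items():
    k=np.load(n+'.npy',allow_pickle=True).item()
    for u,v,z in L: print(n,u,v,plane('wrist',u,v,z,k))
a=cv2.imread('pics/w6.png')[200:310,225:445];b=cv2.imread('pics/w4.png')[200:310,225:445]
o=np.vstack([cv2.resize(x,None,fx=2.7,fy=2.7,interpolation=3) for x in(a,b)]);cv2.imwrite('pics/z2.png',o);print(o.shape)
E
```

```text
w4 315 242 [ 0.5146 -0.3476  0.076 ]
w6 284 226 [ 0.5171 -0.3449  0.076 ]
w6 274 242 [ 0.5343 -0.3557  0.076 ]
w6 262 186 [ 0.4912 -0.3772  0.012 ]
w6 383 188 [ 0.4938 -0.2361  0.012 ]
w6 257 83 [ 0.3747 -0.3765  0.03  ]
w6 383 78 [ 0.3694 -0.2426  0.03  ]
w6 318 44 [ 0.3435 -0.3114  0.071 ]
w6 318 70 [ 0.3687 -0.3114  0.071 ]
w6 262 290 [ 0.6075 -0.378   0.05  ]
w6 383 288 [ 0.6052 -0.2359  0.05  ]
w6 286 162 [ 0.4574 -0.3436  0.054 ]
w6 339 161 [ 0.4566 -0.2907  0.054 ]
w6 320 107 [ 0.403  -0.3096  0.054 ]
(594, 594, 3)
```

View pics/z2.png

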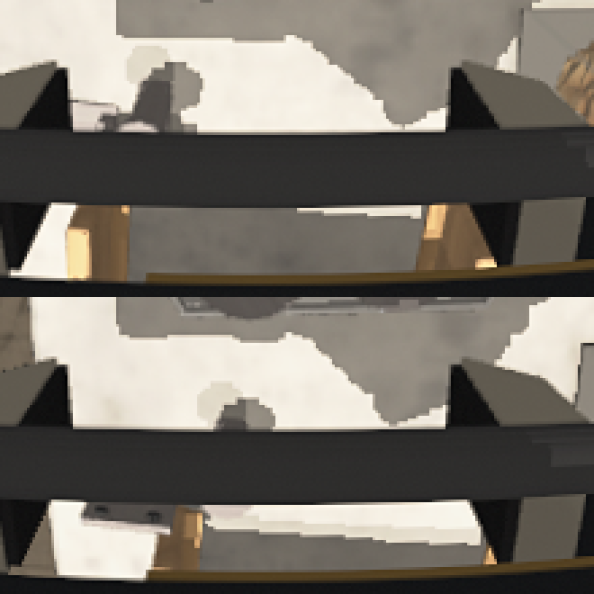

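```bash
python3 - <<'E'
from h import *
def f(c,P,z):
    q=[plane(c,*p,z)[:2] for p in P];print(c,[list(map(float,x)) for x in q]);return q
q=f('top',[(380+x/2.5,100+y/2.5) for x,y in((40,110),(190,125),(42,27),(192,50))],.083)
nl,nr,fl,fr=q
ang=lambda v:round(float(np.degrees(np.arctan2(v[1],v[0]))),2)
print('x axis',ang(fl-nl),ang(fr-nr),'y axis-90',ang(nl-nr)-90,ang(fl-fr)-90,'mean',sum(q)/4)
q=f('side',[(220+(x-255)/2.5,260+y/2.5) for x,y in((593,16),(705,30),(590,176),(697,193))],.083)
fl2=q
print('x',ang(q[1]-q[0]),ang(q[3]-q[2]),'y-90',ang(q[0]-q[2])-90,ang(q[1]-q[3])-90,sum(q)/4)
a=cv2.imread('pics/top0.png')[90:200,380:480];b=cv2.imread('pics/side0.png')[258:375,325:425]
o=np.hstack([cv2.resize(a,(400,440),interpolation=2),cv2.resize(b,(376,440),interpolation=2)]);cv2.imwrite('pics/z3.png',o)
E
```

```text
top [[0.635, -0.2235], [0.6177, -0.3843], [0.7266, -0.2291], [0.7004, -0.3911]]
x axis -3.5 -4.7 y axis-90 -6.140000000000001 -9.189999999999998 mean [ 0.669925 -0.307   ]
side [[0.6179, -0.2209], [0.7138, -0.2282], [0.6191, -0.3835], [0.6994, -0.3912]]
x -4.35 -5.48 y-90 0.4200000000000017 -5.049999999999997 [ 0.66255 -0.30595]
```

View pics/z3.png

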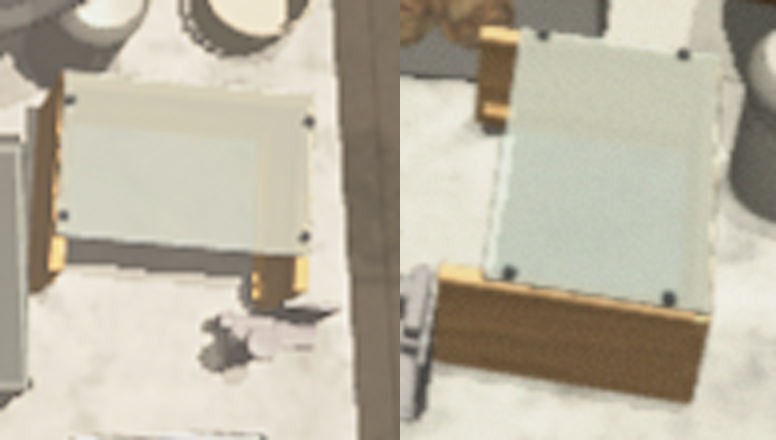

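```bash
python3 - <<'E'
from h import *
ang=lambda v:round(float(np.degrees(np.arctan2(v[1],v[0]))),2)
T=[(380+x/4,90+y/4) for x,y in((62,216),(303,237),(69,100),(308,122))]
S=[(325+(x-400)/3.76,258+y/3.76) for x,y in((510,272),(669,298),(544,37),(683,55))]
nl,nr,fl,fr=q=[plane('top',*p,.083)[:2] for p in T];print(np.array(q).tolist())
print('x',ang(fl-nl),ang(fr-nr),'y',ang(nl-nr)-90,ang(fl-fr)-90,sum(q)/4)
nr,fr,nl,fl=q=[plane('side',*p,.083)[:2] for p in S];print(np.array([nl,nr,fl,fr]).tolist())
print('x',ang(fl-nl),ang(fr-nr),'y',ang(nl-nr)-90,ang(fl-fr)-90,sum(q)/4)
print(plane('top',380+258/4,90+322/4,.076))
s=observe();print(s['time']);goto([.551,-.355,.13],np.pi-.09)
E
```

```text
[[0.635, -0.2222], [0.6197, -0.3837], [0.7149, -0.2299], [0.699, -0.3916]]
x -5.5 -5.69 y -5.409999999999997 -5.6200000000000045 [ 0.66715 -0.30685]
[[0.6354, -0.2235], [0.6196, -0.3834], [0.7143, -0.2299], [0.6989, -0.3914]]
x -4.64 -5.76 y -5.640000000000001 -5.450000000000003 [ 0.66705 -0.30705]
[ 0.5637 -0.3529  0.076 ]
25.8
tool shift mm [-74.5 -37.6  71.7] roll 0.088 rows>= 2
```

Emit:
step_arm --commands '[{"translation":[0,0,0],"roll":0.096},{"translation":[-25,-12,20],"roll":0},{"translation":[-25,-13,25],"roll":0},{"translation":[-25,-12,25],"roll":0},{"translation":[0,0,0],"roll":0},{"translation":[0,0,0],"roll":0}]'

```text
time: 26.3
tool_pos: [0.5508, -0.3549, 0.1288]
tool_rot: [3.138, -0.005, 3.043]
contact_force: [-0.6, -0.0, 1.1]
opening: 0.0781
grip_force: 0.0
```

```bash
python3 - <<'E'
from h import *
im=read_camera('side');cv2.imwrite('pics/s1.png',cv2.resize(im[240:390,220:420,::-1],None,fx=4,fy=4,interpolation=2))
s=observe();print(s['tool_pos'],s['tool_rot']);goto([.552,-.355,.033],np.pi-.096)
E
```

```text
[ 0.5511876  -0.35511882  0.13135362] [ 3.14040561e+00 -1.88446540e-03  3.04309224e+00]
tool shift mm [-0.8  0.2 98.4] roll -0.003 rows>= 3
```

View pics/s1.png

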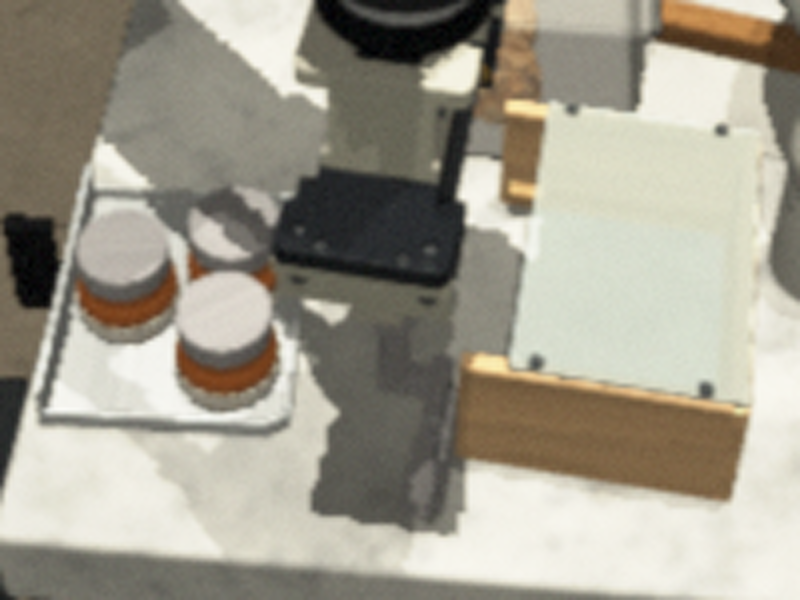

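Emit:
step_arm --commands '[{"translation":[-1,0,30],"roll":0},{"translation":[0,0,30],"roll":0},{"translation":[0,0,20],"roll":0},{"translation":[0,0,13],"roll":0},{"translation":[0,0,0],"roll":0},{"translation":[0,0,0],"roll":0}]'

```text
time: 26.85
tool_pos: [0.5534, -0.3556, 0.0409]
tool_rot: [-3.141, 0.002, 3.044]
contact_force: [0.7, 0.2, 0.0]
opening: 0.0778
grip_force: 0.0
```

Emit:
step_arm --commands '[{"translation":[0,0,0],"roll":0},{"translation":[0,0,0],"roll":0},{"translation":[0,0,0],"roll":0},{"translation":[0,0,0],"roll":0},{"translation":[0,0,0],"roll":0},{"translation":[0,0,0],"roll":0},{"translation":[0,0,0],"roll":0},{"translation":[0,0,0],"roll":0},{"translation":[0,0,0],"roll":0},{"translation":[0,0,0],"roll":0},{"translation":[0,0,0],"roll":0},{"translation":[0,0,0],"roll":0}]' --fingers 0 --grip_force 25

```text
time: 27.85
tool_pos: [0.5532, -0.3558, 0.039]
tool_rot: [-3.141, 0.0, 3.044]
contact_force: [-0.4, -4.3, -0.6]
opening: 0.0225
grip_force: 25.0
```

Emit:
step_arm --commands '[{"translation":[0,0,0],"roll":0},{"translation":[0,0,0],"roll":0},{"translation":[0,0,0],"roll":0},{"translation":[0,0,0],"roll":0},{"translation":[0,0,5],"roll":0},{"translation":[0,0,4],"roll":0},{"translation":[0,0,0],"roll":0}]' --fingers 0.5

```text
time: 28.43
tool_pos: [0.5527, -0.3545, 0.0287]
tool_rot: [3.14, -0.002, 3.044]
contact_force: [0.9, 0.4, 0.8]
opening: 0.0459
grip_force: 0.0
```

Emit:
step_arm --commands '[{"translation":[0,0,0],"roll":0},{"translation":[0,0,0],"roll":0},{"translation":[0,0,0],"roll":0},{"translation":[0,0,0],"roll":0},{"translation":[0,0,0],"roll":0},{"translation":[0,0,0],"roll":0},{"translation":[0,0,0],"roll":0},{"translation":[0,0,0],"roll":0},{"translation":[0,0,0],"roll":0},{"translation":[0,0,0],"roll":0}]' --fingers 0

```text
time: 29.27
tool_pos: [0.5533, -0.3558, 0.0302]
tool_rot: [-3.141, 0.0, 3.044]
contact_force: [-1.7, -5.0, -0.2]
opening: 0.0223
grip_force: 25.0
```

Emit:
step_arm --commands '[{"translation":[0,0,-3],"roll":0},{"translation":[0,0,-4],"roll":0},{"translation":[0,0,-4],"roll":0},{"translation":[0,0,-4],"roll":0},{"translation":[0,0,-3],"roll":0},{"translation":[0,0,0],"roll":0},{"translation":[0,0,0],"roll":0}]' --grip_force 35

```text
time: 29.85
tool_pos: [0.5533, -0.3557, 0.048]
tool_rot: [-3.141, 0.0, 3.044]
contact_force: [0.2, -6.3, -2.2]
opening: 0.0222
grip_force: 35.0
```

```bash
python3 - <<'E'
from h import *
im=read_camera('side');cv2.imwrite('pics/s2.png',cv2.resize(im[260:385,270:390,::-1],None,fx=4.5,fy=4.5,interpolation=2))
s=observe();print(s['tool_pos'],s['contact_force'])
E
```

```text
[ 0.55325152 -0.35565271  0.04790504] [-0.57266675 -5.35920839 -2.78130653]
```

View pics/s2.png

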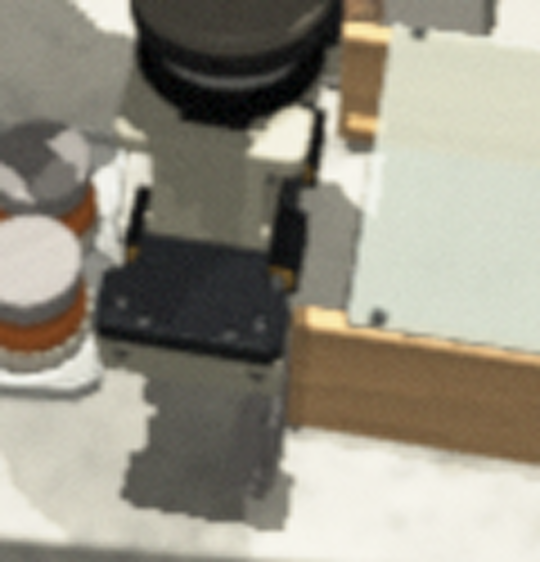

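Emit:
step_arm --commands '[{"translation":[0,-5,0],"roll":0},{"translation":[0,-8,0],"roll":0},{"translation":[0,-10,0],"roll":0},{"translation":[0,-8,0],"roll":0},{"translation":[0,-5,0],"roll":0},{"translation":[0,-3,0],"roll":0},{"translation":[0,0,0],"roll":0},{"translation":[0,0,0],"roll":0}]'

```text
time: 30.57
tool_pos: [0.5496, -0.3939, 0.0478]
tool_rot: [3.141, 0.0, 3.044]
contact_force: [3.3, 1.0, -2.3]
opening: 0.022
grip_force: 35.0
```

Emit:
step_arm --commands '[{"translation":[0,-1.5,0],"roll":0},{"translation":[0,-1.5,0],"roll":0},{"translation":[0,0,0],"roll":0}]'

```text
time: 30.82
tool_pos: [0.5496, -0.3944, 0.0474]
tool_rot: [3.137, -0.001, 3.044]
contact_force: [5.5, 9.0, -2.0]
opening: 0.0223
grip_force: 35.0
```

Emit:
step_arm --commands '[{"translation":[0,1,4],"roll":0},{"translation":[0,0,5],"roll":0},{"translation":[0,0,5],"roll":0},{"translation":[0,0,4],"roll":0},{"translation":[0,0,0],"roll":0},{"translation":[0,0,0],"roll":0}]'

```text
time: 31.32
tool_pos: [0.5496, -0.3943, 0.03]
tool_rot: [3.139, -0.0, 3.044]
contact_force: [4.1, 7.2, -1.0]
opening: 0.0222
grip_force: 35.0
```

Emit:
step_arm --commands '[{"translation":[0,0,0],"roll":0},{"translation":[0,0,0],"roll":0},{"translation":[0,0,0],"roll":0},{"translation":[0,0,0],"roll":0},{"translation":[0,0,0],"roll":0},{"translation":[0,0,0],"roll":0},{"translation":[0,0,-20],"roll":0},{"translation":[0,0,-40],"roll":0},{"translation":[0,0,-40],"roll":0},{"translation":[0,0,-40],"roll":0},{"translation":[0,0,-30],"roll":0},{"translation":[0,0,0],"roll":0},{"translation":[0,0,0],"roll":0}]' --fingers 0.6

```text
time: 32.4
tool_pos: [0.5499, -0.3968, 0.2027]
tool_rot: [-3.139, 0.004, 3.044]
contact_force: [0.6, -0.0, -1.1]
opening: 0.0553
grip_force: 0.0
```

```bash
python3 - <<'E'
from h import *
s=observe();print(s['tool_pos'],s['tool_rot'],s['opening']);goto([.355,-.3125,.2],np.pi+.035,)
E
```

```text
[ 0.54987527 -0.39677351  0.20267725] [-3.13852677  0.00405209  3.0436998 ] 0.055299290028835074
tool shift mm [191.8  91.    2.7] roll -0.133 rows>= 5
```

Emit:
step_arm --commands '[{"translation":[0,0,0],"roll":-0.067},{"translation":[0,0,0],"roll":-0.066},{"translation":[32,15,0],"roll":0},{"translation":[32,15,0],"roll":0},{"translation":[32,15,0],"roll":0},{"translation":[32,15,0],"roll":0},{"translation":[32,15,0],"roll":0},{"translation":[32,16,0],"roll":0},{"translation":[0,0,0],"roll":0},{"translation":[0,0,0],"roll":0}]'

```text
time: 33.23
tool_pos: [0.3526, -0.3108, 0.1991]
tool_rot: [3.14, -0.001, -3.108]
contact_force: [-0.0, -0.6, 0.9]
opening: 0.0555
grip_force: 0.0
```

```bash
python3 look.py w7 tray_handle bolt_knob; python3 - <<'E'
from h import *
goto([.355,-.3125,.036],np.pi+.035)
im=read_camera('wrist'); g=im[60:215,240:400].max(2)
k=get_calibration('wrist')
# black fin: dark blob
m=(g<45).astype(np.uint8);n,l,st,c=cv2.connectedComponentsWithStats(m)
for i in range(1,n):
    if st[i,4]>25: print(st[i]+np.array([240,60,0,0,0]),plane('wrist',c[i][0]+240,c[i][1]+60,.071,k))
E
```

```text
33.2833 0.054778179097177616 [ 0.35389472 -0.31179485  0.19947739] [ 3.14096265e+00 -2.52781264e-04 -3.10723156e+00]
tray_handle [(0.72, [0.392, -0.308, 0.005]), (0.29, [0.465, -0.288, 0.058])]
bolt_knob []
tool shift mm [-1.000e-01 -1.000e-01  1.636e+02] roll 0.0 rows>= 4
[372  89  23   3  30] [ 0.2587 -0.2562  0.071 ]
[315 166  10  36 332] [ 0.3493 -0.3123  0.071 ]
```

```bash
python3 - <<'E'
from h import *
k=np.load('w7.npy',allow_pickle=True).item()
print(k['world_from_camera'][:3,3])
for v in(166,202):
  for z in(.071,.03): print(v,plane('wrist',320,v,z,k))
E
```

```text
[ 0.28522354 -0.31236718  0.35776792]
166 [ 0.3298 -0.3105  0.071 ]
166 [ 0.3362 -0.3102  0.03  ]
202 [ 0.3647 -0.3094  0.071 ]
202 [ 0.3761 -0.3089  0.03  ]
```

Emit:
step_arm --commands '[{"translation":[0,0,30],"roll":0},{"translation":[0,0,40],"roll":0},{"translation":[0,0,40],"roll":0},{"translation":[0,0,30],"roll":0},{"translation":[0,0,18],"roll":0},{"translation":[0,0,5],"roll":0},{"translation":[0,0,0],"roll":0},{"translation":[0,0,0],"roll":0}]'

```text
time: 34.1
tool_pos: [0.355, -0.3124, 0.0374]
tool_rot: [-3.141, 0.001, -3.106]
contact_force: [1.2, 0.4, -0.4]
opening: 0.0551
grip_force: 0.0
```

Emit:
step_arm --commands '[{"translation":[0,0,0],"roll":0},{"translation":[0,0,0],"roll":0},{"translation":[0,0,0],"roll":0},{"translation":[0,0,0],"roll":0},{"translation":[0,0,0],"roll":0},{"translation":[0,0,0],"roll":0},{"translation":[0,0,0],"roll":0},{"translation":[0,0,0],"roll":0},{"translation":[0,0,0],"roll":0},{"translation":[0,0,0],"roll":0},{"translation":[0,0,0],"roll":0},{"translation":[0,0,0],"roll":0}]' --fingers 0 --grip_force 35

```text
time: 35.1
tool_pos: [0.3543, -0.3122, 0.0371]
tool_rot: [-3.141, 0.0, -3.107]
contact_force: [0.2, -2.8, 1.0]
opening: 0.0099
grip_force: 35.0
```

```bash
python3 look.py w8; python3 - <<'E'
from h import *
x,y=.357,-.307+(.667-.357)*.0963
print(y);goto([x,y,.036],np.pi-.096)
E
```

```text
35.15 0.00964208681510575 [ 0.35432569 -0.31219953  0.03713777] [-3.14090606e+00  4.57834954e-04 -3.10648047e+00]
-0.277147
tool shift mm [ 0.7 35.1  1.1] roll 0.131 rows>= 2
```

Emit:
step_arm --commands '[{"translation":[0,1,0],"roll":0.005},{"translation":[0,2,0],"roll":0.01},{"translation":[0,4,0],"roll":0.015},{"translation":[0,4,0],"roll":0.015},{"translation":[0,4,0],"roll":0.015},{"translation":[0,4,0],"roll":0.015},{"translation":[0,4,0],"roll":0.015},{"translation":[0,4,0],"roll":0.015},{"translation":[0,4,0],"roll":0.015},{"translation":[0,3,0],"roll":0.01},{"translation":[0,1,0],"roll":0.001},{"translation":[0,0,0],"roll":0},{"translation":[0,0,0],"roll":0}]'

```text
time: 36.23
tool_pos: [0.3552, -0.2764, 0.0371]
tool_rot: [3.141, 0.0, 3.046]
contact_force: [0.3, -1.2, 4.6]
opening: 0.0097
grip_force: 35.0
```

```bash
python3 look.py w8; python3 - <<'E'
from h import *
x=.45;y=-.307+(.667-x)*.0963
goto([x,y,.036],np.pi-.096)
E
```

```text
36.2833 0.009939699594063475 [ 0.35518183 -0.27639142  0.03711177] [3.14074611e+00 4.59997026e-05 3.04561796e+00]
tool shift mm [-95.3  -0.6   1.1] roll 0.0 rows>= 3
```

Emit:
step_arm --commands '[{"translation":[-1,0,0],"roll":0},{"translation":[-2,0,0],"roll":0},{"translation":[-4,0,0],"roll":0},{"translation":[-6,0,0],"roll":0},{"translation":[-8,0,0],"roll":0},{"translation":[-8,0,0],"roll":0},{"translation":[-8,0,0],"roll":0},{"translation":[-8,0,0],"roll":0},{"translation":[-8,0,0],"roll":0},{"translation":[-8,0,0],"roll":0},{"translation":[-7,0,0],"roll":0},{"translation":[-5,0,0],"roll":0},{"translation":[-3,0,0],"roll":0},{"translation":[-2,0,0],"roll":0},{"translation":[-1,0,0],"roll":0},{"translation":[0,0,0],"roll":0}]'

```text
time: 37.62
tool_pos: [0.4316, -0.283, 0.0371]
tool_rot: [3.139, -0.005, 3.047]
contact_force: [-9.1, 0.4, 12.6]
opening: 0.0099
grip_force: 35.0
```

```bash
python3 - <<'E'
from h import *
im=read_camera('top');cv2.imwrite('pics/t2.png',cv2.resize(im[95:245,380:480,::-1],None,fx=4,fy=4,interpolation=2))
x=.5;y=-.307+(.667-x)*.0963
goto([x,y,.036],np.pi-.096)
E
```

```text
tool shift mm [-68.9  -1.3   1.1] roll 0.002 rows>= 2
```

Emit:
step_arm --commands '[{"translation":[0,-0.6,-1],"roll":0},{"translation":[-1,0,0],"roll":0},{"translation":[-2,0,0],"roll":0},{"translation":[-3,0,0],"roll":0},{"translation":[-4,0,0],"roll":0},{"translation":[-4,0,0],"roll":0},{"translation":[-4,0,0],"roll":0},{"translation":[-4,0,0],"roll":0},{"translation":[-3,0,0],"roll":0},{"translation":[-1,0,0],"roll":0},{"translation":[0,0,0],"roll":0}]'

```text
time: 38.58
tool_pos: [0.4597, -0.2873, 0.0376]
tool_rot: [3.141, -0.0, 3.046]
contact_force: [0.2, 0.1, -8.2]
opening: 0.0101
grip_force: 35.0
```

Emit:
step_arm --commands '[{"translation":[-1,0,0.4],"roll":0},{"translation":[-2,0,0],"roll":0},{"translation":[-3,0,0],"roll":0},{"translation":[-4,0,0],"roll":0},{"translation":[-5,0,0],"roll":0},{"translation":[-5,0,0],"roll":0},{"translation":[-5,0,0],"roll":0},{"translation":[-5,0,0],"roll":0},{"translation":[-5,0,0],"roll":0},{"translation":[-4,0,0],"roll":0},{"translation":[-3,0,0],"roll":0},{"translation":[-2,0,0],"roll":0},{"translation":[-1,0,0],"roll":0},{"translation":[0,0,0],"roll":0}]'

```text
time: 39.75
tool_pos: [0.5045, -0.2918, 0.0376]
tool_rot: [3.142, 0.0, 3.046]
contact_force: [-0.7, 0.6, -7.5]
opening: 0.0096
grip_force: 35.0
```

```bash
python3 - <<'E'
from h import *
for x in(.55,.58):
    y=-.307+(.667-x)*.0963
    goto([x,y,.036],np.pi-.096)
s=observe();print(s['contact_force'],s['torque'],s['tool_pos'])
E
```

```text
tool shift mm [-45.7   0.4   1.6] roll 0.0 rows>= 2
tool shift mm [-75.8   0.4   1.6] roll 0.0 rows>= 2
[-0.73969142  0.57582504 -7.53048397] [ 0.12811121  0.47096923 -0.02356674] [ 0.5045023  -0.2917628   0.03756029]
```

Emit:
step_arm --commands '[{"translation":[-1,0,0.4],"roll":0},{"translation":[-2,0,0],"roll":0},{"translation":[-3,0,0],"roll":0},{"translation":[-5,0,0],"roll":0},{"translation":[-5,0,0],"roll":0},{"translation":[-5,0,0],"roll":0},{"translation":[-5,0,0],"roll":0},{"translation":[-5,0,0],"roll":0},{"translation":[-5,0,0],"roll":0},{"translation":[-5,0,0],"roll":0},{"translation":[-5,0,0],"roll":0},{"translation":[-4,0,0],"roll":0},{"translation":[-3,0,0],"roll":0},{"translation":[-2,0,0],"roll":0},{"translation":[-2,0,0],"roll":0},{"translation":[0,0,0],"roll":0}]'

```text
time: 41.08
tool_pos: [0.5616, -0.2973, 0.0372]
tool_rot: [-3.142, 0.001, 3.046]
contact_force: [0.8, 0.2, -6.3]
opening: 0.0097
grip_force: 35.0
```

Emit:
step_arm --commands '[{"translation":[-1,0,0],"roll":0},{"translation":[-2,0,0],"roll":0},{"translation":[-2,0,0],"roll":0},{"translation":[-2,0,0],"roll":0},{"translation":[-1,0,0],"roll":0},{"translation":[0,0,0],"roll":0}]'

```text
time: 41.58
tool_pos: [0.5695, -0.2981, 0.0372]
tool_rot: [-3.142, 0.001, 3.046]
contact_force: [0.2, -1.1, -6.3]
opening: 0.0098
grip_force: 35.0
```

Emit:
step_arm --commands '[{"translation":[-1,0,0],"roll":0},{"translation":[-1,0,0],"roll":0},{"translation":[-1,0,0],"roll":0},{"translation":[-1,0,0],"roll":0},{"translation":[-1,0,0],"roll":0},{"translation":[-1,0,0],"roll":0},{"translation":[0,0,0],"roll":0}]'

```text
time: 42.17
tool_pos: [0.5754, -0.2986, 0.0372]
tool_rot: [-3.142, 0.0, 3.046]
contact_force: [0.2, -0.0, -4.9]
opening: 0.01
grip_force: 35.0
```

Emit:
step_arm --commands '[{"translation":[-1,0,0],"roll":0},{"translation":[-1,0,0],"roll":0},{"translation":[-1,0,0],"roll":0},{"translation":[0,0,0],"roll":0}]'

```text
time: 42.5
tool_pos: [0.577, -0.2989, 0.0373]
tool_rot: [3.141, -0.002, 3.046]
contact_force: [-6.7, 0.1, -0.9]
opening: 0.0097
grip_force: 35.0
```

Emit:
step_arm --commands '[{"translation":[-1,0,0],"roll":0},{"translation":[-1,0,0],"roll":0},{"translation":[0,0,0],"roll":0}]'

```text
time: 42.75
tool_pos: [0.5771, -0.299, 0.0374]
tool_rot: [3.141, -0.006, 3.046]
contact_force: [-15.2, 0.9, 4.6]
opening: 0.0097
grip_force: 35.0
```

Emit:
step_arm --commands '[{"translation":[0,0,0],"roll":0},{"translation":[0,0,0],"roll":0},{"translation":[0,0,0],"roll":0},{"translation":[0,0,0],"roll":0},{"translation":[0,0,0],"roll":0},{"translation":[0,0,-20],"roll":0},{"translation":[0,0,-40],"roll":0},{"translation":[0,0,-40],"roll":0},{"translation":[20,0,-40],"roll":0},{"translation":[40,0,-30],"roll":0},{"translation":[40,0,0],"roll":0},{"translation":[40,0,0],"roll":0},{"translation":[0,0,0],"roll":0}]' --fingers 0.45

```text
time: 43.83
tool_pos: [0.4419, -0.2838, 0.1989]
tool_rot: [3.139, -0.006, 3.044]
contact_force: [0.4, -0.9, -0.5]
opening: 0.0412
grip_force: 0.0
```

```bash
python3 look.py w9 bolt_knob tray_handle; python3 - <<'E'
from h import *
for c in('side','top'):
    im=read_camera(c);cv2.imwrite(f'pics/{c}9.png',im[:,:,::-1])
    for n in('bolt_knob','tray_handle','jar0_mid'):print(c,n,[(round(d['confidence'],2),[round(float(v),3) for v in d['at']]) for d in search_frame(c,n)][:4])
a=cv2.imread('pics/side9.png')[258:375,270:410];b=cv2.imread('pics/w9.png')[100:250,200:420]
o=np.zeros((600,800,3),np.uint8);a=cv2.resize(a,(396,331),interpolation=2);o[:331,:396]=a;b=cv2.resize(b,(396,270),interpolation=2);o[331:601][:269,:396]=b[:269]
t=cv2.resize(cv2.imread('pics/top9.png')[95:245,380:480],(400,600),interpolation=2);o[:,400:]=t;cv2.imwrite('pics/f.png',o)
E
```

```text
43.8833 0.04142047410790306 [ 0.44548533 -0.28539848  0.19977649] [ 3.14063505e+00 -1.55465222e-03  3.04393481e+00]
bolt_knob []
tray_handle [(0.88, [0.592, -0.297, 0.019])]
side bolt_knob [(0.59, [0.558, -0.402, 0.029])]
side tray_handle [(0.57, [0.591, -0.305, 0.029])]
side jar0_mid []
top bolt_knob [(0.52, [0.555, -0.389, 0.027])]
top tray_handle [(0.83, [0.607, -0.295, 0.004]), (0.16, [0.66, -0.309, 0.085])]
top jar0_mid []
```

View pics/f.png

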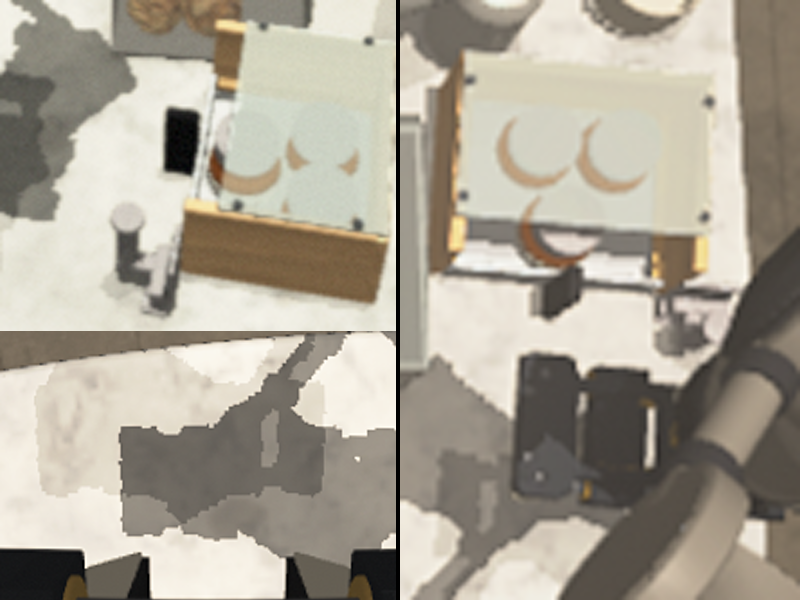

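```bash
python3 - <<'E'
from h import *
print(plane('side',315.2,335,.076))
goto([.550,-.3945,.13],np.pi-.098)
E
```

```text
[ 0.5462 -0.3956  0.076 ]
tool shift mm [-111.   -97.7   69.1] roll 0.003 rows>= 3
```

Emit:
step_arm --commands '[{"translation":[-18,-16,0],"roll":0},{"translation":[-36,-32,0],"roll":0},{"translation":[-36,-32,10],"roll":0},{"translation":[-19,-18,20],"roll":0},{"translation":[0,0,38],"roll":0},{"translation":[0,0,0],"roll":0},{"translation":[0,0,0],"roll":0}]'

```text
time: 44.97
tool_pos: [0.5371, -0.383, 0.1305]
tool_rot: [3.137, -0.005, 3.046]
contact_force: [0.4, -0.4, 0.0]
opening: 0.0414
grip_force: 0.0
```

```bash
python3 - <<'E'
from h import *
goto([.549,-.3945,.032],np.pi-.098)
E
```

```text
tool shift mm [-12.9 -10.3  98.5] roll 0.002 rows>= 3
```

Emit:
step_arm --commands '[{"translation":[-13,-10,0],"roll":0},{"translation":[0,0,0],"roll":0},{"translation":[0,0,30],"roll":0},{"translation":[0,0,35],"roll":0},{"translation":[0,0,25],"roll":0},{"translation":[0,0,8],"roll":0},{"translation":[0,0,0],"roll":0},{"translation":[0,0,0],"roll":0}]'

```text
time: 45.63
tool_pos: [0.5511, -0.3959, 0.0374]
tool_rot: [-3.14, 0.002, 3.046]
contact_force: [0.5, -0.5, 0.6]
opening: 0.0412
grip_force: 0.0
```

Emit:
step_arm --commands '[{"translation":[0,0,0],"roll":0},{"translation":[0,0,0],"roll":0},{"translation":[0,0,0],"roll":0},{"translation":[0,0,0],"roll":0},{"translation":[0,0,0],"roll":0},{"translation":[0,0,0],"roll":0},{"translation":[0,0,0],"roll":0},{"translation":[0,0,0],"roll":0},{"translation":[0,0,0],"roll":0},{"translation":[0,0,0],"roll":0}]' --fingers 0 --grip_force 35

```text
time: 46.47
tool_pos: [0.5512, -0.3946, 0.0367]
tool_rot: [3.141, 0.002, 3.046]
contact_force: [-0.4, 4.8, 7.0]
opening: 0.0219
grip_force: 35.0
```

Emit:
step_arm --commands '[{"translation":[0,0,-3],"roll":0},{"translation":[0,0,-4],"roll":0},{"translation":[0,0,-4],"roll":0},{"translation":[0,0,-4],"roll":0},{"translation":[0,0,-3],"roll":0},{"translation":[0,0,0],"roll":0},{"translation":[0,0,0],"roll":0}]'

```text
time: 47.05
tool_pos: [0.5512, -0.3943, 0.0534]
tool_rot: [3.14, 0.001, 3.046]
contact_force: [3.0, 4.5, -2.3]
opening: 0.0222
grip_force: 35.0
```

Emit:
step_arm --commands '[{"translation":[0,5,0],"roll":0},{"translation":[0,8,0],"roll":0},{"translation":[0,10,0],"roll":0},{"translation":[0,8,0],"roll":0},{"translation":[0,5,0],"roll":0},{"translation":[0,3,0],"roll":0},{"translation":[0,0,0],"roll":0},{"translation":[0,0,0],"roll":0}]'

```text
time: 47.72
tool_pos: [0.5546, -0.3563, 0.0533]
tool_rot: [-3.142, 0.001, 3.046]
contact_force: [5.7, 0.4, -1.6]
opening: 0.0224
grip_force: 35.0
```

Emit:
step_arm --commands '[{"translation":[0,1,0],"roll":0},{"translation":[0,0.7,0],"roll":0},{"translation":[0,0,0],"roll":0}]'

```text
time: 47.97
tool_pos: [0.5546, -0.3559, 0.0534]
tool_rot: [-3.14, 0.001, 3.046]
contact_force: [3.6, -4.2, -2.5]
opening: 0.0223
grip_force: 35.0
```

At the closed stop. Lower, then release.

Emit:
step_arm --commands '[{"translation":[0,0,4],"roll":0},{"translation":[0,0,5],"roll":0},{"translation":[0,0,5],"roll":0},{"translation":[0,0,3],"roll":0},{"translation":[0,0,1],"roll":0},{"translation":[0,0,0],"roll":0}]'

```text
time: 48.47
tool_pos: [0.5546, -0.3562, 0.0367]
tool_rot: [-3.139, 0.002, 3.046]
contact_force: [1.3, -2.9, 8.6]
opening: 0.0223
grip_force: 35.0
```

Emit:
step_arm --commands '[{"translation":[0,0,0],"roll":0},{"translation":[0,0,0],"roll":0},{"translation":[0,0,0],"roll":0},{"translation":[0,0,0],"roll":0},{"translation":[0,0,0],"roll":0},{"translation":[0,0,-15],"roll":0},{"translation":[0,0,-40],"roll":0},{"translation":[0,0,-40],"roll":0},{"translation":[20,0,-35],"roll":0},{"translation":[40,0,-10],"roll":0},{"translation":[41,0,0],"roll":0},{"translation":[41,0,0],"roll":0},{"translation":[20,0,0],"roll":0},{"translation":[0,0,0],"roll":0},{"translation":[0,0,0],"roll":0}]' --fingers 0.42

```text
time: 49.72
tool_pos: [0.3925, -0.3396, 0.1754]
tool_rot: [-3.141, 0.001, 3.044]
contact_force: [0.6, -0.6, 0.9]
opening: 0.0384
grip_force: 0.0
```

```bash
python3 - <<'E'
from h import *
s=observe();print(s['time'],s['tool_pos'],s['contact_force'])
a=cv2.imread('pics/side0.png');im=read_camera('side')[:,:,::-1].copy();cv2.imwrite('pics/side10.png',im)
# collar appearance at the start (closed, down) matched now
for ref,y0,x0 in((a,312,312),):
    r=cv2.matchTemplate(im[295:350,295:340],ref[311:326,311:327],cv2.TM_CCOEFF_NORMED);_,v,_,l=cv2.minMaxLoc(r)
    print('start px (311,311) now',(l[0]+295,l[1]+295),round(v,3))
for n in('bolt_knob','tray_handle'):print(n,[(round(d['confidence'],2),[round(float(v),3) for v in d['at']]) for d in search_frame('side',n)][:3])
E
```

```text
49.7167 [ 0.3924555  -0.33959917  0.17543664] [ 0.59304902 -0.64289633  0.8796865 ]
start px (311,311) now (311, 311) 0.994
bolt_knob [(0.65, [0.56, -0.36, 0.032])]
tray_handle [(0.59, [0.592, -0.305, 0.028])]
```

```bash
python3 -c "
from cell import *
print(hand_in())"
```

```text
the job is handed in; nothing more can be done
None
```

The job is handed in: all three jars I found on the counter are upright on the tray, the tray is fully in the carrier against the back, and the bolt is closed and fully down in front of it. It finished at about 50 s, and no judging result came back.

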